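# Feed the tray home along the organizer's rail with a hairbrush handle

### The job

Pick up the wooden hairbrush by its handle and use the handle as a push stick: slide the loose tray, with the jar in it, squarely up against the clear organizer's long guide rail before it goes in under the tiers, then feed it along the rail with the handle's tip, keeping it lightly pressed against the rail all the way, until it is pressed home against the stop. The acrylic is brittle, so touch and push slowly and gently, never touch the tray with the gripper, keep the jar upright and leave the other things where they are. Finish by laying the brush bristles-down on the bare shelf, clear of the organizer.

Things in the scene. Friction and masses are not known exactly. Their poses are not given: they have to be found in the camera images.
- organizer: Clear acrylic stacking organizer, fixed. Origin under its 4 mm base plate, on the shelf; the tray is fed along its +x (roughly to the robot's left), z is up. Base plate x -156 to 175 mm, y -61 to 75 mm, top at z 4 mm. Up to x = 24 mm it is open above (the porch); beyond, tiers cover it. Grey rail along the -y side, grey stop at the +x end
- tier_edge (a point): Middle of the lower front edge of the tiers over the base plate, at organizer (30, 7, 58) mm; the tiers reach from there to organizer x = 175 mm, z 58 to 152 mm, finger lips stand 6 mm out. A post 8 x 8 mm carries them at organizer x 30 to 38, y 33 to 41 mm: a tray flush with the rail passes it with at least 6 mm to spare
- home (a point): Nominal place of the tray's origin when fully home, at organizer (110, -14, 4) mm. The tray really is home when it touches both rail strip and stop pad, so up to 8 mm short of this point in organizer x and up to 5 mm off it in +y; tray axes parallel to the organizer's
- rail: Straight grey guide rail, part of the organizer, 331 mm long, 28 mm high. Origin at mid length, at the foot of its fixed back, at organizer (9.5, -58.5, 4) mm, axes as the organizer's. In front it carries a rigid full-length contact strip, parallel to it; the face of this strip, which guides the tray, lies at organizer y -50 to -45 mm, differently each time and not shown by this pose: feel for it
- stop: Grey stop bar across the far end of the base plate, part of the organizer, 90 mm wide, 28 mm high. Origin at its foot at organizer (160, 5, 4) mm. It carries a rigid contact pad whose face, which meets the tray, lies at organizer x 152 to 160 mm, differently each time and not shown by this pose: feel for it
- tray: Loose white open tray, 100 (x) x 72 (y) x 38 (z) mm, 4 mm walls, 0.18 to 0.35 kg plus the jar; origin at the centre of its underside. Its +x end goes first, its -y side against the rail. Starts on the porch, up to 40 mm off the rail, up to 0.18 rad askew. Sliding it takes 1 to 4 N. Rear wall at x = -50 mm carries a finger pull
- tray_slot (a point): Middle of the finger pull's slot, on the rear wall, at tray (-50, 14, 20) mm: two upright ribs 4 mm thick, 36 mm high, reach back to tray x = -64 mm, the slot between them is 26 mm wide (tray y 1 to 27 mm). The brush handle's tip fits in, to push forward on the rear wall and towards the rail on the rib face at tray y = 1 mm
- jar: Small blue ceramic jar with a cap, 40 mm across, 37 mm high, standing loose in the tray; origin at the centre of its foot
- brush: Wooden hairbrush, 245 mm long, about 90 g, lying bristles down. Origin on the shelf under the grip point; +x runs along the handle to its tip, z up. Handle a straight bar 16 mm wide (y), 16 mm high (z 22 to 38 mm), from x = -48 to +105 mm; head 56 mm wide from x = -52 to -140 mm; bristle pad below the head, x = -125 to -51 mm, down to z = 0
- brush_grip (a point): Middle of the handle's section at the place to grip, 30 mm above the brush's underside, 105 mm behind the handle's tip
- brush_tip (a point): Centre of the handle's flat end face, 30 mm above the brush's underside
- comb: Grey plastic comb, 170 x 30 x 5 mm, bystander; origin centre of underside
- clipper: Steel nail clipper, 56 x 13 x 12 mm, bystander; origin centre of underside
- tin: Round aluminium tin, 74 mm across, 26 mm high, bystander; origin centre of underside
- shampoo: White bottle, 56 mm across, 150 mm high, bystander; origin centre of underside
- soapbox: Grey soap box, 100 x 65 x 35 mm, bystander; origin centre of underside
- cup: White mug, 72 mm across, 90 mm high, bystander; origin centre of underside
Things that resemble listed ones, but are neither listed nor needed, are in the scene too. Leave any pink or turquoise look-alike of the jar alone.

How it is judged:
On the way, in this order (a step that is already met when the one before it is completed fails the run):
1. the tray is held squarely against the rail on the open porch, before its front reaches the tiers (y of tray in the frame of organizer below -0.007 m and angle between the x axis of tray and the x axis of organizer, either way round below 0.03 rad and x of tray in the frame of organizer below -0.025 m and contact force between tray and rail above 1 N), for 0.2 s.
2. entering under the tiers, the tray is pressed against the rail (y of tray in the frame of organizer below -0.007 m and angle between the x axis of tray and the x axis of organizer, either way round below 0.03 rad and x of tray in the frame of organizer between -0.01 and 0.045 m and contact force between tray and rail above 1 N), for 0.15 s.
3. well under the tiers, the tray is still pressed against the rail (y of tray in the frame of organizer below -0.007 m and angle between the x axis of tray and the x axis of organizer, either way round below 0.03 rad and x of tray in the frame of organizer between 0.05 and 0.09 m and contact force between tray and rail above 1 N), for 0.15 s.
4. the tray is pressed home against the stop (y of tray in the frame of organizer below -0.007 m and angle between the x axis of tray and the x axis of organizer, either way round below 0.03 rad and x of tray in the frame of organizer above 0.1 m and contact force between tray and stop above 2 N), for 0.2 s.
At the end, for the whole second after the job is handed in: The tray rests where it met stop and rail (at most 10 mm short of the nominal home along the rail, 7 mm off it sideways), parallel to the rail within 0.03 rad, jar upright; the brush lies still on the bare shelf, bristles down (within 0.1 rad), touching neither organizer nor tray (y of tray in the frame of organizer below -0.007 m and angle between the x axis of tray and the x axis of organizer, either way round below 0.03 rad and x of tray in the frame of organizer above 0.1 m and linear speed of each of tray, brush below 0.01 m/s and angle between jar's own z axis and vertical below 0.2 rad and angle between brush's own z axis and vertical below 0.1 rad and height (world z) of brush below 0.003 m and contact force between brush and organizer below 0.05 N and contact force between brush and tray below 0.05 N).
It fails at once if the gripper or arm touches the tray (contact force between any of the fingers, the arm and tray above 0.5 N).
It fails at once if the tray is pushed too hard: more than 8 N against the rail, 12 N against the stop, or 18 N by the brush (contact force between tray and rail above 8 N or contact force between tray and stop above 12 N or contact force between brush and tray above 18 N).
It fails at once if while being fed (tray origin beyond x = -20 mm) the tray drifts off the rail (more than 9 mm from the rail strip's rearmost place) (x of tray in the frame of organizer above -0.02 m and y of tray in the frame of organizer above -0.005 m).
It fails at once if the jar tips (angle between jar's own z axis and vertical above 0.5 rad).
It fails at once if a bystander is moved more than 15 mm (distance of any of comb, clipper, tin, shampoo, soapbox, cup from where it was at the start of the episode above 0.015 m).
It also fails if it takes over 72 s, if anything falls off the work surface, if the arm or the gripper's body presses on something with over 40 N, if the wrist force passes 120 N, or if a joint passes its speed limit or range.

### The arm

A 7-joint arm with a two-finger parallel gripper is mounted at the origin on the work surface. World frame = base frame: x ahead of the robot, y to its left, z up, the work surface at z = 0. Lengths are in m, angles in rad, forces in N, time in s.
With the tool pointing down it reaches from about 0.35 to 0.9 m from the base axis. Payload 7.2 kg.
Tool frame: the origin (TCP) lies at the very end of the fingers, on their centre line; the grasp point (between the pads) lies 19 mm behind it; z points along the fingers, y is the line along which they close (so a half turn about z gives the same grasp; the last joint's range is limited). The gripper opens to 88 mm and grips with 3 to 60 N. Pads are 20 mm wide; open, the fingers measure 115 mm over their backs; the gripper's body (75 mm by 178 mm) begins 61 mm behind the grasp point.
Start: joints at [-1.25, 0.411, -0.013, 1.596, 0.006, 1.134, -0.082], TCP at [0.237, 0.578, 0.223] pointing down, gripper open.
Joint ranges: [-2.95, 2.95], [-0.29, 1.99], [-1.47, 1.44], [0.14, 2.54], [-1.03, 4.17], [0.13, 1.85], [-2.86, 2.86]. Speed limits (rad/s): [2.39, 2.39, 3.01, 3.01, 3.14, 3.14, 3.14].

### API

Orientations are given as a rotation vector (axis times angle).
In Python, from cell import r gives the robot as it stands. The module is installed in compiled form; this text tells all that it offers.
- The arm moves only by the tool step_arm, never from a script. Its arguments are lists of equal length, an entry for each row: "travel": the shift along the tool's x, y, z as a fraction of full scale, a list of three; "twist": the turn, a rotation vector about the tool's x, y, z as a fraction of full scale, a list of three; "jaw": the gripper command: -1 is shut, 1 is fully open, values between are in proportion. A call has 1 to 5 rows; each row is the pose to reach, as a shift and turn from the pose commanded when the call began, along the tool's axes at that moment, turning the shorter way round; what a row does not reach only later rows make up. Full scale, the value 1, is 0.08 m for a shift and 360 degrees for a turn. A row lasts 1/12 s, in which the tool goes at most 41.7 mm and 7.16 degrees, less where a joint would pass 70% of its speed; a pose out of reach is approached as far as the arm can. A call with a number of a shift or a turn outside -1 to 1 is refused whole. A call with a gripper value outside its range is refused whole. The fingers move at their own pace and stop on an object; the grip force is fixed at half the most. Time passes only in rows, so rows that repeat a pose let the fingers close. It gives the time, the measured TCP pose, the force, the opening and the grip force at its end, in the units of the state.
- r.get_obs(): the state, without advancing time (a new reading comes with each control period).
- r.grab_frame(name): name is "scene" or "top" or "wrist"; returns a dict with "frame" (384x512x3 uint8, blue, green, red), "range_z" (384x512 float32, m along the optical axis (not along the pixel's ray), 0 where there is no reading), "fx", "fy", "cx", "cy" (pixels), "extrinsics" (4x4, takes a point from world to camera coordinates). Camera axes: x right, y up, looking along -z (the intrinsics and any distortion apply to the point x, -y, -z); pixel columns grow to the right and rows downward; lengths in m; the calibration is good to about 2 mm. A picture is of the moment at which its call begins.
- r.close_job(): hands the job in; it is judged then, once.
Trained networks look in the newest picture that a camera, given by its name, has taken for a name from the list of things; names that differ only in an ending like _2 or _b are one class to them, and where a whole thing is asked for, a point or a joint stands for the part that bears it (a point fixed in the world has none). Each returns a list of dicts, best first, with "p" (0 to 1); they miss things now and then, are a little off and sometimes report something else, mostly with a low value. They report only what shows in the picture. A call takes as long as a camera call. They do not tell look-alikes from the thing itself.
- r.look_for(camera, target): "pixel" ([row, column] in pixels, amid what is visible of it).
- r.place_of(camera, target): "pixel" ([row, column] in pixels: a listed point, or the origin of a listed thing).
The state is a dict: "time_s": time; "joint_positions": joint angles; "qd": joint speeds; "joint_efforts": joint torques, N m; "eef_pos": TCP position; "orientation": TCP orientation; "ft_force": force on the tool from outside, world axes, zero at the start; "torque": the same for the moment, N m; "opening": opening from 0.0 (shut) to 1.0 (fully open); "grip_force": force on a finger pad.
Only numpy, scipy, OpenCV 4.12 (cv2) and the standard library are available. Lean on these libraries where they do the work, as an engineer would, in place of code of your own. Each camera call takes 0.05 s, during which the arm holds its last target. There are 200 camera calls.

## Working session

There is one attempt and no reset: what is moved stays moved. The work goes in short steps, Python scripts to look and compute and a tool call to move; the robot and the scene stay as the last step left them, time stands still between calls to the robot, and variables do not carry over. Pictures are saved under pics/ and viewed, at most 12 in all, crops included, and the job is handed in when it is done.

Besides the shell and the picture viewer there is one more tool, called as name(argument=value, ...) on one line, values as JSON. step_arm: Moves the arm, as the interface text tells. Its arguments: {"type":"object","properties":{"travel":{"type":"array"},"twist":{"type":"array"},"jaw":{"type":"array"}},"required":["travel","twist","jaw"]}

```bash
mkdir -p pics; cat > h.py <<'E'
import numpy as np, cv2
from scipy.spatial.transform import Rotation as R
from cell import r
def world(f,px,z=None):
    v,u=px; E=np.array(f["extrinsics"]); Ei=np.linalg.inv(E)
    d=np.array([(u-f["cx"])/f["fx"],-(v-f["cy"])/f["fy"],-1.])
    if z is None:
        k=f["range_z"][int(round(v)),int(round(u))]
    else:
        o=Ei[:3,3]; w=Ei[:3,:3]@d; k=(z-o[2])/w[2]
    return Ei[:3,:3]@(d*k)+Ei[:3,3]
def pix(f,p):
    c=np.array(f["extrinsics"])@np.r_[p,1]
    return np.array([f["cy"]+f["fy"]*c[1]/c[2], f["cx"]-f["fx"]*c[0]/c[2]])
E
python3 - <<'E'
from h import *
o=r.get_obs(); print(o["time_s"],o["eef_pos"],o["orientation"],o["ft_force"],o["opening"])
Z=dict(tier_edge=.058,home=.004,organizer=0,rail=.004,stop=.004,tray=.004,tray_slot=.024,jar=.008,brush=0,brush_grip=.03,brush_tip=.03,comb=0,clipper=0,tin=0,shampoo=0,soapbox=0,cup=0)
for c in ("top","scene"):
    f=r.grab_frame(c); cv2.imwrite(f"pics/{c}0.png",f["frame"]); np.savez(f"{c}0.npz",**f)
    print(c,f["fx"],f["cx"],f["cy"],np.linalg.inv(f["extrinsics"])[:3,3].round(3))
    for n,z in Z.items():
        for d in r.place_of(c,n)[:3]:
            if d["p"]>.2: print(n,round(d["p"],2),np.round(d["pixel"]),world(f,d["pixel"],z)[:2].round(4))
E
```

```text
0.0 [0.23678426 0.57788171 0.22182965] [-6.06795034e-01 -3.08224535e+00  2.40697160e-03] [-0.09151254 -0.02232915  0.35492558] 0.9998693220215532
top 443.37543607780793 260.71579902980824 195.68078306073573 [0.394 0.032 1.456]
tier_edge 0.59 [198. 247.] [0.5616 0.0949]
organizer 0.6 [199. 254.] [0.5669 0.073 ]
rail 0.65 [149. 218.] [0.735  0.1927]
rail 0.58 [181. 252.] [0.6263 0.0813]
tray 0.56 [204. 275.] [0.5477 0.0062]
tray_slot 0.89 [205. 292.] [ 0.5422 -0.0514]
jar 0.68 [164. 288.] [ 0.6802 -0.0408]
jar 0.63 [162. 263.] [0.6888 0.0434]
jar 0.47 [243. 258.] [0.4209 0.0625]
brush 0.74 [205. 385.] [ 0.5402 -0.3579]
brush_grip 0.74 [204. 385.] [ 0.5421 -0.3495]
brush_grip 0.43 [200. 244.] [0.5599 0.1069]
brush_grip 0.25 [203. 273.] [0.5496 0.0131]
brush_tip 0.69 [206. 354.] [ 0.5353 -0.2474]
comb 0.62 [141. 303.] [ 0.7613 -0.0924]
clipper 0.48 [155. 339.] [ 0.7103 -0.2106]
tin 0.85 [160. 377.] [ 0.6922 -0.3377]
tin 0.35 [205. 386.] [ 0.5425 -0.36  ]
tin 0.32 [140. 302.] [ 0.7634 -0.0884]
shampoo 0.75 [268. 158.] [0.3432 0.389 ]
shampoo 0.21 [207. 386.] [ 0.5339 -0.3606]
soapbox 0.62
[... 515 characters left out ...]
.78 [213. 229.] [ 0.5477 -0.0014]
jar 0.66 [187. 212.] [0.4267 0.0486]
brush 0.92 [290. 103.] [ 0.5485 -0.3534]
brush_grip 0.91 [277. 100.] [ 0.5428 -0.3503]
brush_grip 0.28 [207. 257.] [0.6012 0.0443]
brush_tip 0.66 [252. 140.] [ 0.5369 -0.2532]
brush_tip 0.51 [276. 100.] [ 0.5388 -0.3483]
brush_tip 0.32 [160. 338.] [0.6083 0.3794]
comb 0.74 [276. 268.] [ 0.7625 -0.0897]
clipper 0.67 [296. 204.] [ 0.7083 -0.2207]
tin 0.57 [324. 157.] [ 0.6988 -0.3269]
shampoo 0.63 [140. 274.] [0.3521 0.39  ]
shampoo 0.51 [290. 103.] [ 0.5481 -0.355 ]
shampoo 0.24 [219. 342.] [0.7612 0.1822]
soapbox 0.69 [162. 336.] [0.5835 0.4136]
soapbox 0.67 [212. 233.] [0.5456 0.0135]
cup 0.66 [217. 345.] [0.7625 0.1943]
```

```bash
python3 - <<'E'
from h import *
a=cv2.imread("pics/top0.png")[120:300,110:430]; cv2.imwrite("pics/topc.png",cv2.resize(a,(800,450),interpolation=3))
a=cv2.imread("pics/scene0.png")[120:345,80:380]; cv2.imwrite("pics/scenec.png",cv2.resize(a,(800,600),interpolation=3))
E
```

```text
(no output)
```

View pics/topc.png

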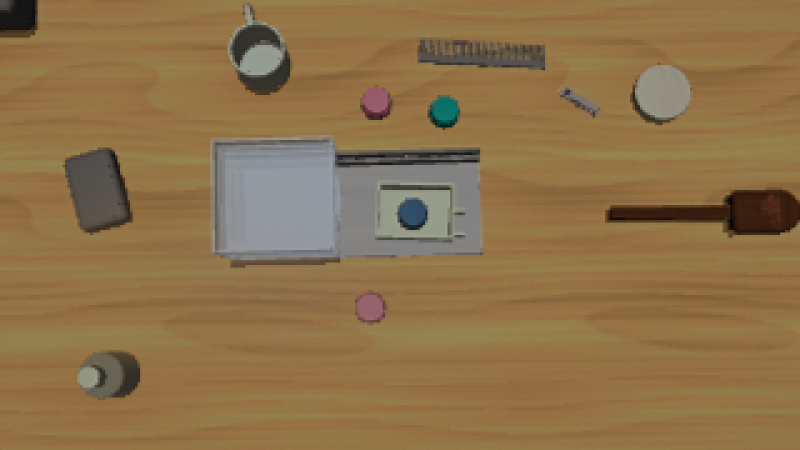

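View pics/scenec.png

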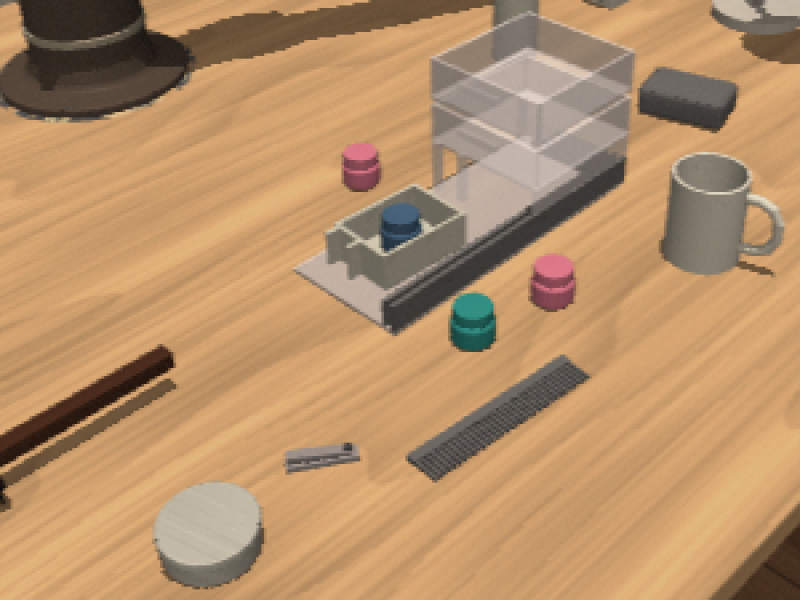

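step_arm(travel=[[0,0,-0.3],[0,0,-0.6],[0,0,-1],[0,0,-1],[0,0,-1]], twist=[[0,0,0.018],[0,0,0.036],[0,0,0.054],[0,0,0.072],[0,0,0.09]], jaw=[1,1,1,1,1])

```text
time_s: 2.22
eef_pos: [0.2373, 0.5793, 0.3052]
orientation: [-1.45, -2.786, -0.007]
ft_force: [-0.8, -0.7, -0.8]
opening: 1.002
grip_force: 0.0
```

step_arm(travel=[[0,0,0],[0,0,0],[0,0,0],[0,0,0],[0,0,0]], twist=[[0,0,0.018],[0,0,0.036],[0,0,0.054],[0,0,0.072],[0,0,0.088]], jaw=[1,1,1,1,1])

```text
time_s: 2.63
eef_pos: [0.2369, 0.5783, 0.3027]
orientation: [-2.156, -2.285, -0.0]
ft_force: [-0.6, 0.0, 1.0]
opening: 1.002
grip_force: 0.0
```

step_arm(travel=[[-0.32,0.15,0],[-0.64,0.3,0],[-0.96,0.43,0]], twist=[[0,0,0],[0,0,0],[0,0,0]], jaw=[1,1,1])

```text
time_s: 2.88
eef_pos: [0.2764, 0.5031, 0.3023]
orientation: [2.148, 2.292, -0.0]
ft_force: [0.7, 0.1, 0.1]
opening: 1.001
grip_force: 0.0
```

step_arm(travel=[[-0.32,0.15,0],[-0.64,0.3,0],[-0.96,0.43,0]], twist=[[0,0,0],[0,0,0],[0,0,0]], jaw=[1,1,1])

```text
time_s: 3.13
eef_pos: [0.316, 0.4281, 0.3028]
orientation: [-2.15, -2.291, -0.001]
ft_force: [-0.3, 0.3, 0.1]
opening: 1.003
grip_force: 0.0
```

```bash
python3 - <<'E'
from h import *
o=r.get_obs(); print(o["time_s"],o["eef_pos"],o["joint_positions"]); print(R.from_rotvec(o["orientation"]).as_matrix().round(3))
f=dict(np.load("top0.npz")); E=np.linalg.inv(f["extrinsics"])
v,u=np.mgrid[0:384,0:512]; k=f["range_z"]
P=(np.stack([(u-f["cx"])/f["fx"]*k,-(v-f["cy"])/f["fy"]*k,-k],-1)@E[:3,:3].T+E[:3,3])
ok=k>0
def sel(n,x0,x1,y0,y1,z0,z1):
    m=ok&(P[...,0]>x0)&(P[...,0]<x1)&(P[...,1]>y0)&(P[...,1]<y1)&(P[...,2]>z0)&(P[...,2]<z1)
    p=P[m]; 
    if len(p)<4: print(n,len(p));return
    c,s,a=cv2.minAreaRect(p[:,:2].astype(np.float32)*1000)
    vx,vy,_,_=cv2.fitLine(p[:,:2].astype(np.float32),cv2.DIST_HUBER,0,.001,.001).ravel()
    print(n,len(p),p.mean(0).round(4),"rect",np.round(c,1),np.round(s,1),round(a,1),"line deg",round(np.degrees(np.arctan2(vy,vx)),2))
sel("rail",.59,.68,-.14,.1,.02,.045)
sel("tray",.49,.6,-.08,.07,.03,.043)
sel("jar",.49,.6,-.05,.06,.0435,.06)
sel("handle",.48,.6,-.395,-.2,.025,.05)
sel("head",.48,.6,-.53,-.405,.02,.08)
sel("tiers",.4,.75,.05,.35,.13,.18)
sel("plate",.45,.7,-.14,.1,.002,.012)
E
```

```text
3.1333 [0.3160177  0.42812422 0.30277379] [-1.24472939  0.1869922   0.25878123  1.72190249 -0.0503419   1.23878437
 -0.91040373]
[[-0.063  0.998  0.   ]
 [ 0.998  0.063  0.   ]
 [ 0.     0.    -1.   ]]
rail 325 [0.6326 0.0027 0.0309] rect [645.3   9.8] [ 70.1 179.3] 0.9 line deg -89.25
tray 163 [ 0.5447 -0.0014  0.0386] rect [546.   -2.9] [113.9  72.9] 86.8 line deg -88.52
jar 102 [0.5464 0.0077 0.0462] rect [547.3   4.1] [99.1 70.9] 88.6 line deg -85.37
handle 253 [ 0.5397 -0.3197  0.0366] rect [ 539.9 -320.5] [148.2  16.6] 89.9 line deg -89.29
head 432 [ 0.5397 -0.4446  0.0352] rect [ 539.8 -447.4] [85.1 52.4] 89.3 line deg -89.97
tiers 431 [0.5602 0.1779 0.1476] rect [556.  172.9] [136.7 151.8] 0.8 line deg 77.02
plate 2018 [ 0.5619 -0.0105  0.0052] rect [574.9 -19.9] [249.8 239.8] 0.0 line deg -66.73
```

step_arm(travel=[[-0.33,0.14,0],[-0.66,0.28,0],[-0.98,0.43,0]], twist=[[0,0,0.005],[0,0,0.009],[0,0,0.009]], jaw=[1,1,1])

```text
time_s: 3.38
eef_pos: [0.3551, 0.3519, 0.3028]
orientation: [-2.215, -2.227, -0.001]
ft_force: [0.1, -0.1, 0.7]
opening: 1.001
grip_force: 0.0
```

step_arm(travel=[[-0.33,0.14,0],[-0.66,0.28,0],[-0.98,0.43,0]], twist=[[0,0,0],[0,0,0],[0,0,0]], jaw=[1,1,1])

```text
time_s: 3.63
eef_pos: [0.3899, 0.2738, 0.3028]
orientation: [-2.213, -2.229, -0.001]
ft_force: [1.5, 0.4, 0.6]
opening: 0.999
grip_force: 0.0
```

step_arm(travel=[[-0.33,0.14,0],[-0.66,0.28,0],[-0.98,0.43,0]], twist=[[0,0,0],[0,0,0],[0,0,0]], jaw=[1,1,1])

```text
time_s: 3.88
eef_pos: [0.4248, 0.1956, 0.3029]
orientation: [-2.214, -2.229, -0.001]
ft_force: [0.7, 1.0, 0.1]
opening: 1.003
grip_force: 0.0
```

step_arm(travel=[[-0.33,0.14,0],[-0.66,0.28,0],[-0.98,0.43,0]], twist=[[0,0,0],[0,0,0],[0,0,0]], jaw=[1,1,1])

```text
time_s: 4.13
eef_pos: [0.4598, 0.1174, 0.3029]
orientation: [-2.214, -2.229, -0.001]
ft_force: [-0.1, 0.4, -1.3]
opening: 0.995
grip_force: 0.0
```

step_arm(travel=[[-0.33,0.14,0],[-0.66,0.28,0],[-0.98,0.43,0]], twist=[[0,0,0],[0,0,0],[0,0,0]], jaw=[1,1,1])

```text
time_s: 4.38
eef_pos: [0.4948, 0.0393, 0.3029]
orientation: [2.214, 2.229, 0.001]
ft_force: [-0.5, 0.3, -0.7]
opening: 0.999
grip_force: 0.0
```

step_arm(travel=[[-0.33,0.14,0],[-0.66,0.28,0],[-0.98,0.43,0],[-0.98,0.43,0]], twist=[[0,0,0],[0,0,0],[0,0,0],[0,0,0]], jaw=[1,1,1,1])

```text
time_s: 4.72
eef_pos: [0.5306, -0.043, 0.303]
orientation: [2.218, 2.22, -0.001]
ft_force: [-1.3, -0.0, 0.4]
opening: 1.001
grip_force: 0.0
```

```bash
python3 - <<'E'
from h import *
f=r.grab_frame("wrist"); np.savez("w1.npz",**f)
cv2.imwrite("pics/w1.png",cv2.resize(f["frame"],(800,600),interpolation=3))
print(r.get_obs()["eef_pos"], np.linalg.inv(f["extrinsics"]).round(3), f["fx"])
for n,z in dict(tray=.004,tray_slot=.024,rail=.004,tier_edge=.058,jar=.008).items():
    for d in r.place_of("wrist",n)[:2]: print(n,round(d["p"],2),np.round(d["pixel"]),world(f,d["pixel"],z).round(4))
E
```

```text
[ 0.52983784 -0.04038506  0.30273067] [[ 1.     0.    -0.001  0.53 ]
 [ 0.     0.97   0.244  0.023]
 [ 0.001 -0.244  0.97   0.465]
 [ 0.     0.     0.     1.   ]] 270.7000631916483
tray 0.63 [141. 265.] [0.5469 0.0031 0.004 ]
tray 0.36 [309. 340.] [ 0.6958 -0.3202  0.004 ]
tray_slot 0.59 [172. 254.] [ 0.5279 -0.0459  0.024 ]
rail 0.75 [ 91. 312.] [0.6211 0.0816 0.004 ]
tier_edge 0.93 [ 71. 275.] [0.5577 0.1004 0.058 ]
jar 0.96 [110. 355.] [0.6903 0.0525 0.008 ]
jar 0.87 [165. 342.] [ 0.6772 -0.0372  0.008 ]
```

View pics/w1.png

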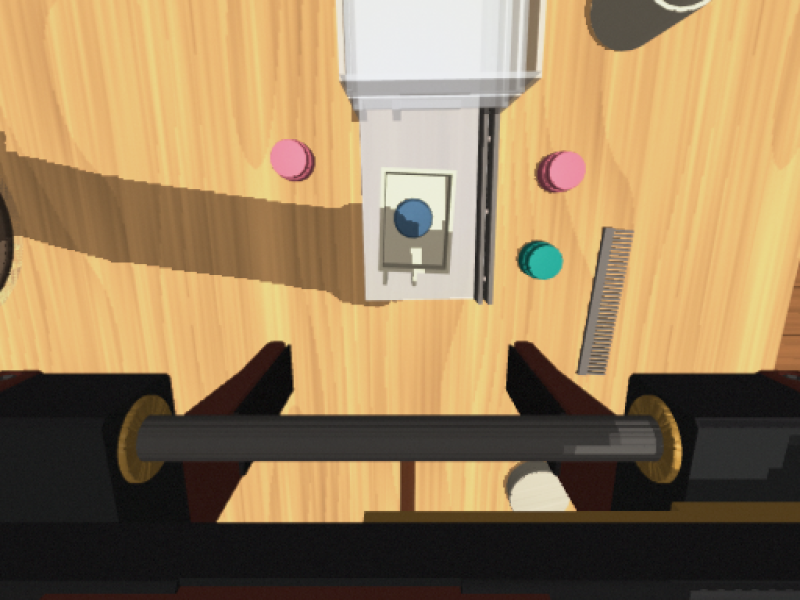

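```bash
python3 - <<'E'
from h import *
f=dict(np.load("w1.npz"))
def w(x,y,z): return world(f,(y/1.5625,x/1.5625),z)[:2].round(4)
for n,q in dict(tfl=(382,168,.042),tfr=(455,171,.042),trr=(449,271,.042),trl=(379,266,.042),pl=(365,301,.004),pr=(475,300,.004),pl2=(360,115,.004),railfrontTop0=(478,303,.032),railfront1=(478,110,.032),railback0=(493,303,.032),railback1=(498,112,.032),tierL=(356,109,.058),tierR=(502,107,.058)).items(): print(n,w(*q))
k=f["range_z"]; E=np.linalg.inv(f["extrinsics"]); v,u=np.mgrid[0:384,0:512]
P=(np.stack([(u-f["cx"])/f["fx"]*k,-(v-f["cy"])/f["fy"]*k,-k],-1)@E[:3,:3].T+E[:3,3])
def sel(n,x0,x1,y0,y1,z0,z1):
    m=(k>0)&(P[...,0]>x0)&(P[...,0]<x1)&(P[...,1]>y0)&(P[...,1]<y1)&(P[...,2]>z0)&(P[...,2]<z1)
    p=P[m]; c,s,a=cv2.minAreaRect(p[:,:2].astype(np.float32)*1000)
    print(n,len(p),p.mean(0).round(4),np.round(c,1),np.round(s,1),round(a,2))
sel("rail",.605,.66,-.1,.07,.025,.037)
sel("traywalls",.49,.6,-.06,.065,.03,.0435)
sel("jar",.52,.575,-.03,.035,.0435,.056)
sel("plate",.47,.605,-.1,.07,.0005,.01)
E
```

```text
tfl [0.5139 0.0531]
tfr [0.5835 0.0504]
trr [ 0.5806 -0.0459]
trl [ 0.51   -0.0408]
pl [ 0.4921 -0.086 ]
pr [ 0.6152 -0.0849]
pl2 [0.4908 0.1067]
railfrontTop0 [ 0.6133 -0.0816]
railfront1 [0.6047 0.106 ]
railback0 [ 0.6291 -0.0816]
railback1 [0.6237 0.1043]
tierL [0.4919 0.1018]
tierR [0.6214 0.1035]
rail 778 [ 0.619  -0.0033  0.0312] [619.4  -6.2] [ 16.1 151.6] 0.92
traywalls 789 [0.5461 0.0009 0.0404] [546.4  -4. ] [114.2  71.9] 87.51
jar 417 [0.5439 0.0064 0.045 ] [544.    6.5] [34.  34.4] 45.66
plate 5366 [ 0.5431 -0.0081  0.005 ] [537.5 -15.4] [169.1 135. ] 89.99
```

step_arm(travel=[[-0.32,0.01,0.2],[-0.65,0.02,0.5],[-0.97,0.032,0.8]], twist=[[0,0,0],[0,0,0],[0,0,0]], jaw=[1,1,1])

```text
time_s: 5.27
eef_pos: [0.5331, -0.1142, 0.2386]
orientation: [2.209, 2.233, 0.003]
ft_force: [1.8, 0.5, -1.1]
opening: 1.001
grip_force: 0.0
```

step_arm(travel=[[-0.32,0.01,0.2],[-0.65,0.02,0.5],[-0.97,0.032,0.8]], twist=[[0,0,0],[0,0,0],[0,0,0]], jaw=[1,1,1])

```text
time_s: 5.52
eef_pos: [0.5361, -0.1924, 0.174]
orientation: [2.211, 2.231, 0.002]
ft_force: [0.8, -0.4, -0.1]
opening: 0.998
grip_force: 0.0
```

step_arm(travel=[[-0.32,0.01,0.2],[-0.65,0.02,0.3],[-0.97,0.032,0.4]], twist=[[0,0,0],[0,0,0],[0,0,0]], jaw=[1,1,1])

```text
time_s: 5.77
eef_pos: [0.5387, -0.2698, 0.1415]
orientation: [-2.21, -2.23, 0.0]
ft_force: [0.2, -0.1, 0.4]
opening: 1.003
grip_force: 0.0
```

step_arm(travel=[[-0.32,0.01,0.1],[-0.65,0.02,0.2],[-0.97,0.032,0.2],[-0.97,0.032,0.2]], twist=[[0,0,0],[0,0,0],[0,0,0],[0,0,0]], jaw=[1,1,1,1])

```text
time_s: 6.1
eef_pos: [0.5407, -0.3522, 0.1265]
orientation: [2.216, 2.224, -0.004]
ft_force: [-1.1, 0.2, -0.9]
opening: 1.001
grip_force: 0.0
```

```bash
python3 - <<'E'
from h import *
f=r.grab_frame("wrist"); cv2.imwrite("pics/w2.png",f["frame"])
print(r.get_obs()["eef_pos"],r.get_obs()["orientation"])
for n,z in dict(brush_grip=.03,brush_tip=.03).items():
    for d in r.place_of("wrist",n)[:2]: print(n,round(d["p"],2),np.round(d["pixel"]),world(f,d["pixel"],z).round(4))
E
```

```text
[ 0.54124533 -0.34963802  0.12646141] [ 2.21610570e+00  2.22617861e+00 -1.80482935e-03]
brush_grip 0.63 [198. 258.] [ 0.5427 -0.3531  0.03  ]
brush_tip 0.91 [ 87. 256.] [ 0.5401 -0.25    0.03  ]
```

View pics/w2.png

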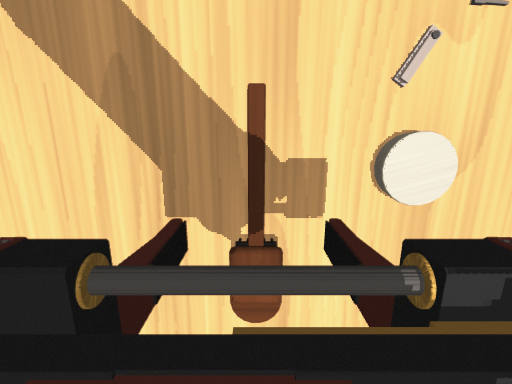

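step_arm(travel=[[-0.02,0,0.4],[-0.02,0,0.7],[-0.02,0,0.9]], twist=[[0,0,0],[0,0,0],[0,0,0]], jaw=[1,1,1])

```text
time_s: 6.5
eef_pos: [0.5423, -0.346, 0.0528]
orientation: [-2.209, -2.231, -0.002]
ft_force: [0.7, 0.1, 0.3]
opening: 1.003
grip_force: 0.0
```

step_arm(travel=[[0,0,0.25],[0,0,0.4],[0,0,0.54],[0,0,0.54],[0,0,0.54]], twist=[[0,0,0],[0,0,0],[0,0,0],[0,0,0],[0,0,0]], jaw=[1,1,1,0,-0.4])

```text
time_s: 6.92
eef_pos: [0.5421, -0.3487, 0.0115]
orientation: [-2.212, -2.23, -0.0]
ft_force: [-0.4, 0.4, -0.6]
opening: 0.878
grip_force: 0.0
```

step_arm(travel=[[0,0,0],[0,0,0],[0,0,0],[0,0,0],[0,0,0]], twist=[[0,0,0],[0,0,0],[0,0,0],[0,0,0],[0,0,0]], jaw=[-1,-1,-1,-1,-1])

```text
time_s: 7.33
eef_pos: [0.5421, -0.3494, 0.0119]
orientation: [2.213, 2.229, 0.001]
ft_force: [-0.3, -0.5, -0.0]
opening: 0.511
grip_force: 0.0
```

step_arm(travel=[[0,0,0],[0,0,0],[0,0,0],[0,0,0],[0,0,0]], twist=[[0,0,0],[0,0,0],[0,0,0],[0,0,0],[0,0,0]], jaw=[-1,-1,-1,-1,-1])

```text
time_s: 7.75
eef_pos: [0.5418, -0.3493, 0.0114]
orientation: [-2.214, -2.229, 0.0]
ft_force: [0.2, 0.4, 0.3]
opening: 0.179
grip_force: 30.0
```

step_arm(travel=[[0,0,0],[0,0,0],[0,0,0],[0,0,0],[0,0,0]], twist=[[0,0,0],[0,0,0],[0,0,0],[0,0,0],[0,0,0]], jaw=[-1,-1,-1,-1,-1])

```text
time_s: 8.17
eef_pos: [0.5419, -0.3493, 0.0114]
orientation: [-2.214, -2.229, 0.0]
ft_force: [-0.9, 0.5, -1.3]
opening: 0.18
grip_force: 30.0
```

step_arm(travel=[[0,0,-0.2],[0,0,-0.5],[0,0,-0.9]], twist=[[0,0,0],[0,0,0],[0,0,0]], jaw=[-1,-1,-1])

```text
time_s: 8.42
eef_pos: [0.5405, -0.3482, 0.082]
orientation: [-2.211, -2.226, 0.002]
ft_force: [0.7, -0.1, -1.3]
opening: 0.177
grip_force: 30.0
```

step_arm(travel=[[0,0,0],[0,0,0],[0,0,0],[0,0,0]], twist=[[0,0,0],[0,0,0],[0,0,0],[0,0,0]], jaw=[-1,-1,-1,-1])

```text
time_s: 8.75
eef_pos: [0.5413, -0.3486, 0.0822]
orientation: [-2.212, -2.228, 0.0]
ft_force: [0.1, -0.3, -1.9]
opening: 0.186
grip_force: 30.0
```

```bash
python3 - <<'E'
from h import *
def obs(): 
    o=r.get_obs(); print(np.round(o["eef_pos"],4),np.round(o["orientation"],4),np.round(o["ft_force"],2),np.round(o["torque"],2),o["opening"],o["grip_force"])
obs()
f=r.grab_frame("wrist"); cv2.imwrite("pics/w3.png",f["frame"]);obs()
k=f["range_z"]; E=np.linalg.inv(f["extrinsics"]); v,u=np.mgrid[0:384,0:512]
P=(np.stack([(u-f["cx"])/f["fx"]*k,-(v-f["cy"])/f["fy"]*k,-k],-1)@E[:3,:3].T+E[:3,3])
m=(k>0)&(abs(P[...,0]-.542)<.02)&(P[...,1]>-.33)&(P[...,1]<-.2)&(P[...,2]>.06)&(P[...,2]<.16)
p=P[m]; print(len(p),p.min(0),p.max(0),np.polyfit(p[:,1],p[:,2],1),np.polyfit(p[:,1],p[:,0],1), p.mean(0))
f=r.grab_frame("scene")
for n,z in dict(brush_grip=.102,brush_tip=.102).items():
    for d in r.place_of("wrist",n)[:1]+r.place_of("scene",n)[:1]: print(n,round(d["p"],2),np.round(d["pixel"]))
obs()
E
```

```text
[ 0.5413 -0.3486  0.0822] [-2.2119e+00 -2.2281e+00  5.0000e-04] [ 0.09 -0.3  -1.87] [0.04 0.09 0.02] 0.18599653876862143 29.957855343818665
[ 0.5412 -0.3487  0.0821] [-2.2120e+00 -2.2279e+00  8.0000e-04] [ 0.21 -0.1  -1.09] [ 0.   -0.    0.02] 0.1773840173258917 29.957767724990845
5522 [ 0.53230579 -0.32999515  0.10563667] [ 0.54849138 -0.2469223   0.11147636] [0.00169459 0.10931996] [-0.00090546  0.54016737] [ 0.54042605 -0.28569298  0.10883583]
brush_grip 0.79 [253. 254.]
brush_grip 0.7 [250.  93.]
brush_tip 0.92 [ 56. 258.]
brush_tip 0.74 [226. 136.]
[ 0.5416 -0.3492  0.0828] [-2.2130e+00 -2.2286e+00  7.0000e-04] [ 0.57  0.24 -1.17] [ 0.04  0.05 -0.01] 0.1787371575113399 29.957817792892456
```

View pics/w3.png

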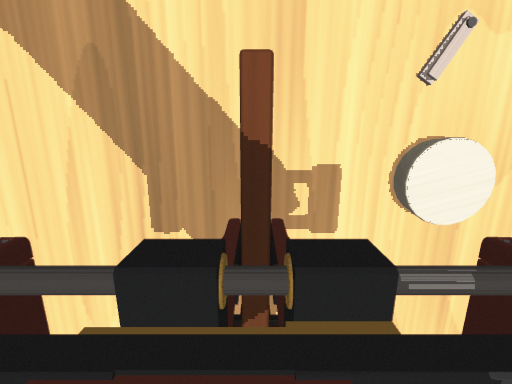

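step_arm(travel=[[0,0,0],[0,0,0]], twist=[[0,0,-0.0022],[0,0,-0.0022]], jaw=[-1,-1])

```text
time_s: 9.22
eef_pos: [0.5418, -0.3493, 0.0833]
orientation: [-2.197, -2.246, 0.0]
ft_force: [0.6, -0.9, -1.3]
opening: 0.18
grip_force: 30.0
```

step_arm(travel=[[0.2,-0.05,0],[0.5,-0.1,0],[0.83,-0.16,0]], twist=[[0,0,0],[0,0,0],[0,0,0]], jaw=[-1,-1,-1])

```text
time_s: 9.47
eef_pos: [0.5272, -0.2838, 0.0834]
orientation: [2.2, 2.242, -0.001]
ft_force: [0.6, 0.3, -0.5]
opening: 0.179
grip_force: 30.0
```

step_arm(travel=[[0.3,-0.05,0],[0.6,-0.1,0],[0.83,-0.16,0]], twist=[[0,0,0],[0,0,0],[0,0,0]], jaw=[-1,-1,-1])

```text
time_s: 9.72
eef_pos: [0.5134, -0.2149, 0.0834]
orientation: [-2.196, -2.246, -0.001]
ft_force: [-0.3, 0.7, -1.0]
opening: 0.183
grip_force: 30.0
```

step_arm(travel=[[0.3,-0.05,0],[0.6,-0.1,0],[0.83,-0.16,0]], twist=[[0,0,0],[0,0,0],[0,0,0]], jaw=[-1,-1,-1])

```text
time_s: 9.97
eef_pos: [0.4992, -0.149, 0.0835]
orientation: [-2.197, -2.246, -0.001]
ft_force: [-0.0, -0.3, -0.9]
opening: 0.179
grip_force: 30.0
```

step_arm(travel=[[0.25,-0.05,0],[0.5,-0.1,0],[0.7,-0.15,0],[0.82,-0.16,0],[0.82,-0.16,0]], twist=[[0,0,0],[0,0,0],[0,0,0],[0,0,0],[0,0,0]], jaw=[-1,-1,-1,-1,-1])

```text
time_s: 10.38
eef_pos: [0.4852, -0.0835, 0.0835]
orientation: [-2.194, -2.247, -0.001]
ft_force: [0.3, -0.8, -0.1]
opening: 0.176
grip_force: 30.0
```

```bash
cat >> h.py <<'E'
O=np.array([.566,.072]); YAW=np.radians(90.85)
def org(p):
    d=np.asarray(p)[...,:2]-O; c,s=np.cos(YAW),np.sin(YAW)
    return np.stack([d[...,0]*c+d[...,1]*s,-d[...,0]*s+d[...,1]*c],-1)
def obs():
    o=r.get_obs(); m=R.from_rotvec(o["orientation"]).as_matrix()
    print("t",round(o["time_s"],2),"TCPorg mm",(org(o["eef_pos"])*1000).round(1),"z",(o["eef_pos"][2]*1000).round(1),"yaw",np.degrees(np.arctan2(m[1,0],m[0,0])).round(2),"tilt",np.degrees(m[:2,2]).round(2),"F",np.round(o["ft_force"],2)); return o
def cloud(f):
    k=f["range_z"]; E=np.linalg.inv(f["extrinsics"]); v,u=np.mgrid[0:384,0:512]
    P=np.stack([(u-f["cx"])/f["fx"]*k,-(v-f["cy"])/f["fy"]*k,-k],-1)@E[:3,:3].T+E[:3,3]
    return P,(k>0)
def rects(f,sels):
    P,ok=cloud(f); Q=org(P)*1000; Zm=P[...,2]*1000
    for n,(x0,x1,y0,y1,z0,z1) in sels.items():
        m=ok&(Q[...,0]>x0)&(Q[...,0]<x1)&(Q[...,1]>y0)&(Q[...,1]<y1)&(Zm>z0)&(Zm<z1); p=Q[m]
        if len(p)<5: print(n,len(p)); continue
        c,s,a=cv2.minAreaRect(p.astype(np.float32)); print(n,len(p),"rect",np.round(c,1),np.round(s,1),round(a,2),"z",Zm[m].mean().round(1),"min",np.percentile(p,1,axis=0).round(1),"max",np.percentile(p,99,axis=0).round(1))
E
python3 - <<'E'
from h import *
obs(); f=r.grab_frame("wrist"); cv2.imwrite("pics/w4.png",f["frame"]); obs()
rects(f,dict(rail=(-200,10,-75,-30,22,38),tray=(-150,10,-27,60,34,43.3),jar=(-100,-40,-10,50,43.8,55),handle=(-140,0,65,110,80,125),plate=(-200,0,-75,100,1,10)))
E
```

```text
t 10.38 TCPorg mm [-154.3   83.1] z 83.5 yaw 91.37 tilt [-0.    0.06] F [ 0.35 -0.76 -0.11]
t 10.43 TCPorg mm [-155.8   82.8] z 83.6 yaw 91.3 tilt [0.03 0.01] F [ 0.88 -0.16 -0.37]
rail 5954 rect [-76.4 -52.2] [157.8  17.8] 0.01 z 29.3 min [-153.1  -59.9] max [ -1.  -43.8]
tray 4472 rect [-75.3  20.5] [ 73.1 114.3] 87.03 z 40.6 min [-129.3  -17.1] max [-17.8  58.1]
jar 1972 rect [-65.3  23.3] [34.5 34.7] 81.16 z 45.0 min [-81.8   7. ] max [-49.4  39.6]
handle 5762 rect [-96.4  84.1] [87.2 16.1] 0.25 z 110.2 min [-138.9   76.3] max [-53.9  91.9]
plate 16480 rect [-99.9  12.8] [174.4 199.8] 89.99 z 5.4 min [-178.1  -45.1] max [-0.7 75.1]
```

View pics/w4.png

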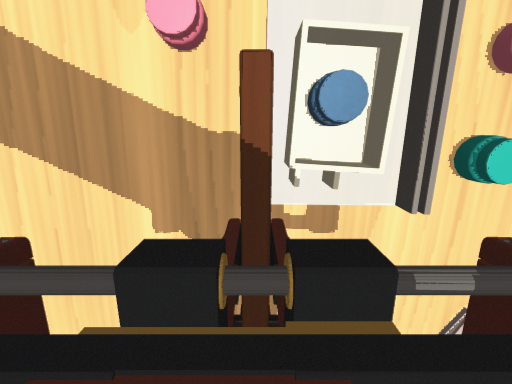

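step_arm(travel=[[0,0,0.3],[0,0,0.6],[0,0,0.8],[0,0,0.88],[0,0,0.88]], twist=[[0,0,0.0008],[0,0,0.0008],[0,0,0.0008],[0,0,0.0008],[0,0,0.0008]], jaw=[-1,-1,-1,-1,-1])

```text
time_s: 10.85
eef_pos: [0.4846, -0.087, 0.0121]
orientation: [-2.205, -2.237, 0.003]
ft_force: [0.1, -0.2, -0.4]
opening: 0.181
grip_force: 30.0
```

step_arm(travel=[[0,0.04,0],[0,0.08,0],[0,0.12,0],[0,0.16,0],[0,0.18,0]], twist=[[0,0,0],[0,0,0],[0,0,0],[0,0,0],[0,0,0]], jaw=[-1,-1,-1,-1,-1])

```text
time_s: 11.27
eef_pos: [0.5007, -0.0853, 0.0137]
orientation: [2.202, 2.239, 0.002]
ft_force: [0.4, -0.2, -0.5]
opening: 0.181
grip_force: 30.0
```

step_arm(travel=[[0,0.025,0],[0,0.05,0],[0,0.075,0],[0,0.1,0],[0,0.125,0]], twist=[[0,0,0],[0,0,0],[0,0,0],[0,0,0],[0,0,0]], jaw=[-1,-1,-1,-1,-1])

```text
time_s: 11.68
eef_pos: [0.5093, -0.0852, 0.0129]
orientation: [-2.203, -2.239, 0.001]
ft_force: [-1.5, 0.1, -0.5]
opening: 0.177
grip_force: 30.0
```

```bash
python3 - <<'E'
from h import *
obs(); f=r.grab_frame("wrist"); obs()
rects(f,dict(rail=(-200,10,-75,-30,22,38),tray=(-150,10,-27,52,40.5,43.3),handle=(-140,0,40,110,30,46)))
E
```

```text
t 11.68 TCPorg mm [-156.4   59. ] z 12.9 yaw 90.92 tilt [-0.04  0.  ] F [-1.51  0.11 -0.46]
t 11.73 TCPorg mm [-156.3   58.5] z 13.0 yaw 90.93 tilt [-0.01  0.  ] F [-0.37 -0.2  -0.55]
rail 10606 rect [-92.4 -52.3] [126.5  18. ] 0.35 z 29.4 min [-153.6  -59.9] max [-32.6 -43.7]
tray 5006 rect [-91.4  15.6] [109.5  72.9] 0.26 z 42.0 min [-130.4  -20. ] max [-37.8  51.9]
handle 7816 rect [-86.4  54.1] [107.1  27.9] 0.16 z 40.1 min [-138.5   43.1] max [-39.3  67.7]
```

step_arm(travel=[[0,0.025,0],[0,0.05,0],[0,0.075,0],[0,0.1,0],[0,0.125,0]], twist=[[0,0,0],[0,0,0],[0,0,0],[0,0,0],[0,0,0]], jaw=[-1,-1,-1,-1,-1])

```text
time_s: 12.15
eef_pos: [0.5198, -0.085, 0.013]
orientation: [-2.204, -2.239, -0.0]
ft_force: [-1.5, -0.1, -1.1]
opening: 0.18
grip_force: 30.0
```

step_arm(travel=[[0,0.025,0],[0,0.05,0],[0,0.075,0],[0,0.1,0],[0,0.125,0]], twist=[[0,0,0],[0,0,0],[0,0,0],[0,0,0],[0,0,0]], jaw=[-1,-1,-1,-1,-1])

```text
time_s: 12.57
eef_pos: [0.5298, -0.0849, 0.013]
orientation: [-2.204, -2.239, -0.0]
ft_force: [-1.6, 0.3, -0.4]
opening: 0.18
grip_force: 30.0
```

```bash
python3 - <<'E'
from h import *
obs(); f=r.grab_frame("wrist"); obs(); cv2.imwrite("pics/w5.png",f["frame"])
rects(f,dict(rail=(-200,10,-75,-42,22,38),tray=(-150,10,-43,33,40.5,43.3),handle=(-140,0,25,110,30,46)))
E
```

```text
t 12.57 TCPorg mm [-156.4   38.5] z 13.0 yaw 90.91 tilt [0. 0.] F [-1.61  0.31 -0.42]
t 12.62 TCPorg mm [-156.4   38.1] z 13.1 yaw 90.91 tilt [ 0.03 -0.01] F [-1.34 -0.34 -0.9 ]
rail 7242 rect [-92.4 -52.1] [ 17.3 126.2] 89.94 z 29.8 min [-153.8  -60. ] max [-33.  -44.2]
tray 5037 rect [-91.5  -4.1] [109.9  74. ] 0.16 z 41.9 min [-130.2  -40.6] max [-37.8  31.5]
handle 7572 rect [-86.2  36.3] [107.7  22.5] 0.17 z 40.0 min [-138.6   26. ] max [-39.2  47.2]
```

View pics/w5.png

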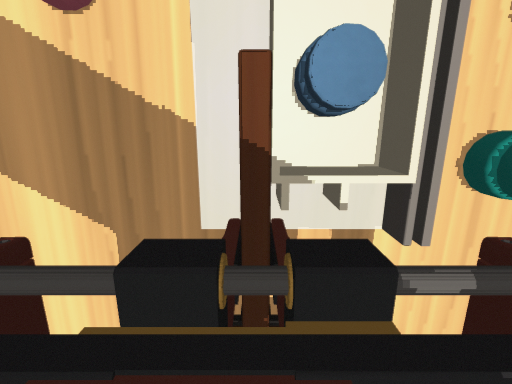

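step_arm(travel=[[0,0.01,0],[0,0.02,0],[0,0.03,0],[0,0.035,0]], twist=[[0,0,0],[0,0,0],[0,0,0],[0,0,0]], jaw=[-1,-1,-1,-1])

```text
time_s: 12.95
eef_pos: [0.5324, -0.0849, 0.0131]
orientation: [2.204, 2.239, 0.0]
ft_force: [-1.5, -0.6, -0.9]
opening: 0.181
grip_force: 30.0
```

step_arm(travel=[[0,0.006,0],[0,0.012,0]], twist=[[0,0,0],[0,0,0]], jaw=[-1,-1])

```text
time_s: 13.12
eef_pos: [0.5333, -0.0849, 0.0131]
orientation: [-2.204, -2.239, -0.0]
ft_force: [-1.5, -0.6, -1.7]
opening: 0.179
grip_force: 30.0
```

```bash
python3 - <<'E'
from h import *
obs()
for i in range(3): f=r.grab_frame("wrist"); obs()
rects(f,dict(tray=(-150,10,-49,29,40.5,43.3)))
E
```

```text
t 13.12 TCPorg mm [-156.4   35. ] z 13.1 yaw 90.91 tilt [0. 0.] F [-1.53 -0.6  -1.73]
t 13.17 TCPorg mm [-156.3   34.9] z 13.0 yaw 90.91 tilt [0.01 0.  ] F [-2.47 -0.47 -2.1 ]
t 13.22 TCPorg mm [-156.3   34.9] z 13.1 yaw 90.91 tilt [0.01 0.  ] F [-1.37 -0.62 -1.28]
t 13.27 TCPorg mm [-156.3   34.9] z 13.1 yaw 90.91 tilt [0.01 0.  ] F [-1.2   0.56 -0.71]
tray 5033 rect [-91.6  -7.9] [110.4  73.8] 0.05 z 42.0 min [-130.2  -44.1] max [-37.8  27.8]
```

step_arm(travel=[[0,0.004,0],[0,0.006,0],[0,0.006,0]], twist=[[0,0,0],[0,0,0],[0,0,0]], jaw=[-1,-1,-1])

```text
time_s: 13.52
eef_pos: [0.5338, -0.0849, 0.0131]
orientation: [-2.204, -2.239, -0.0]
ft_force: [-0.8, 0.2, -1.7]
opening: 0.178
grip_force: 30.0
```

step_arm(travel=[[0,0.004,0],[0,0.006,0],[0,0.006,0]], twist=[[0,0,0],[0,0,0],[0,0,0]], jaw=[-1,-1,-1])

```text
time_s: 13.77
eef_pos: [0.5339, -0.0849, 0.013]
orientation: [-2.203, -2.238, 0.001]
ft_force: [-3.0, -0.6, 0.1]
opening: 0.177
grip_force: 30.0
```

```bash
python3 - <<'E'
from h import *
obs()
for i in range(2): f=r.grab_frame("wrist"); obs()
E
```

```text
t 13.77 TCPorg mm [-156.4   34.5] z 13.0 yaw 90.9 tilt [-0.04  0.01] F [-3.02 -0.62  0.06]
t 13.82 TCPorg mm [-156.4   34.5] z 12.9 yaw 90.9 tilt [-0.04  0.01] F [-3.96  0.26 -0.31]
t 13.87 TCPorg mm [-156.4   34.5] z 12.9 yaw 90.9 tilt [-0.04  0.01] F [-2.76 -0.13  0.37]
```

step_arm(travel=[[0,0.003,0],[0,0.003,0],[0,0.003,0],[0,0.003,0],[0,0.003,0]], twist=[[0,0,0],[0,0,0],[0,0,0],[0,0,0],[0,0,0]], jaw=[-1,-1,-1,-1,-1])

```text
time_s: 14.28
eef_pos: [0.5339, -0.0849, 0.0129]
orientation: [-2.203, -2.238, 0.001]
ft_force: [-6.0, -1.5, 0.4]
opening: 0.18
grip_force: 30.0
```

```bash
python3 - <<'E'
from h import *
obs()
for i in range(5): f=r.grab_frame("wrist"); obs()
rects(f,dict(tray=(-150,10,-49,29,40.5,43.3),jar=(-100,-40,-40,20,43.8,55)))
E
```

```text
t 14.28 TCPorg mm [-156.4   34.4] z 12.9 yaw 90.91 tilt [-0.06  0.01] F [-6.   -1.49  0.43]
t 14.33 TCPorg mm [-156.4   34.4] z 12.9 yaw 90.91 tilt [-0.06  0.01] F [-5.01 -0.48  0.33]
t 14.38 TCPorg mm [-156.4   34.4] z 12.9 yaw 90.91 tilt [-0.06  0.01] F [-5.2   0.12  0.22]
t 14.43 TCPorg mm [-156.4   34.4] z 12.9 yaw 90.91 tilt [-0.05  0.01] F [-5.52 -1.37  0.68]
t 14.48 TCPorg mm [-156.4   34.4] z 12.9 yaw 90.91 tilt [-0.06  0.01] F [-4.6  -0.36  0.97]
t 14.53 TCPorg mm [-156.4   34.4] z 12.9 yaw 90.9 tilt [-0.06  0.01] F [-5.35 -0.75  1.11]
tray 5042 rect [-92.5  -8.2] [ 74.3 111.4] 89.96 z 42.0 min [-130.1  -44.5] max [-37.8  27.4]
jar 5009 rect [-72.4 -10.7] [54.8 35.3] 31.31 z 45.0 min [-80.1 -21.6] max [-47.7  10.8]
```

step_arm(travel=[[0,-0.02,0],[0,-0.06,0],[0,-0.15,0],[0,-0.15,-0.06]], twist=[[0,0,0],[0,0,0],[0,0,0],[0,0,0]], jaw=[-1,-1,-1,-1])

```text
time_s: 14.87
eef_pos: [0.5211, -0.0851, 0.0174]
orientation: [-2.204, -2.238, 0.001]
ft_force: [-0.0, -0.3, -0.8]
opening: 0.181
grip_force: 30.0
```

step_arm(travel=[[-0.2,0,0],[-0.5,0,0],[-0.8,0,0],[-1,0,0]], twist=[[0,0,0],[0,0,0],[0,0,0],[0,0,0]], jaw=[-1,-1,-1,-1])

```text
time_s: 15.2
eef_pos: [0.5242, -0.1674, 0.0187]
orientation: [2.204, 2.236, 0.0]
ft_force: [-0.2, 0.2, -0.9]
opening: 0.187
grip_force: 30.0
```

step_arm(travel=[[-0.2,0,0],[-0.2,0.2,0],[-0.2,0.4,0],[-0.2,0.52,0],[-0.2,0.52,0]], twist=[[0,0,0],[0,0,0],[0,0,0],[0,0,0],[0,0,0]], jaw=[-1,-1,-1,-1,-1])

```text
time_s: 15.62
eef_pos: [0.5679, -0.18, 0.0182]
orientation: [2.201, 2.239, 0.002]
ft_force: [0.1, 0.4, -0.2]
opening: 0.183
grip_force: 30.0
```

```bash
python3 - <<'E'
from h import *
obs()
F=[]
for i in range(5): f=r.grab_frame("wrist"); F.append(r.get_obs()["ft_force"])
obs(); print("tare",np.mean(F,0)); np.savez("w6.npz",**f)
cv2.imwrite("pics/w6.png",f["frame"])
rects(f,dict(tray=(-150,10,-49,40,40.5,43.3),ribs=(-140,-122,-40,40,33,43),handle=(-230,-140,-20,25,36,55),rail=(-200,10,-75,-46.5,22,38)))
E
```

```text
t 15.62 TCPorg mm [-252.     1.8] z 18.2 yaw 90.99 tilt [ 0.13 -0.03] F [ 0.14  0.4  -0.23]
t 15.87 TCPorg mm [-252.2    5.1] z 17.8 yaw 90.89 tilt [-0.04  0.01] F [ 0.36 -0.62 -0.18]
tare [-0.28061154 -0.38290708 -1.09300986]
tray 27 rect [-130.9    5.4] [33.6  1. ] 89.98 z 41.5 min [-131.4  -11.4] max [-130.4   22.2]
ribs 171 rect [-129.6    5.2] [ 3.6 34.1] 0.05 z 37.6 min [-131.4  -11.6] max [-128.2   22.2]
handle 5327 rect [-190.3    5.8] [16.1 79.4] 89.89 z 44.3 min [-229.    -1.9] max [-151.6   13.6]
rail 1623 rect [-139.5  -53.5] [32.1 14.1] 0.03 z 30.2 min [-155.4  -60.2] max [-125.5  -46.7]
```

View pics/w6.png

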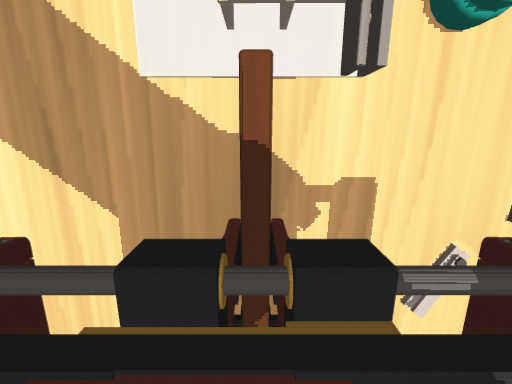

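step_arm(travel=[[0.08,0,0],[0.16,0,0],[0.24,0,0],[0.32,0,0],[0.38,0,0]], twist=[[0,0,0],[0,0,0],[0,0,0],[0,0,0],[0,0,0]], jaw=[-1,-1,-1,-1,-1])

```text
time_s: 16.28
eef_pos: [0.5651, -0.1485, 0.0178]
orientation: [-2.202, -2.24, -0.0]
ft_force: [-0.7, 0.4, -1.0]
opening: 0.182
grip_force: 30.0
```

step_arm(travel=[[0,0.02,0],[0,0.04,0],[0,0.05,0],[0,0.055,0],[0,0.06,0]], twist=[[0,0,0],[0,0,0],[0,0,0],[0,0,0],[0,0,0]], jaw=[-1,-1,-1,-1,-1])

```text
time_s: 16.7
eef_pos: [0.5698, -0.1503, 0.0178]
orientation: [-2.204, -2.238, 0.001]
ft_force: [-1.1, 0.3, -0.9]
opening: 0.181
grip_force: 30.0
```

```bash
cat >> h.py <<'E'
T=np.array([-.28,-.38,-1.09])
def look(n=3,sel=None):
    F=[r.get_obs()["ft_force"]]
    for i in range(n): f=r.grab_frame("wrist"); F.append(r.get_obs()["ft_force"])
    o=obs(); F=np.array(F)-T; print("tared F",F.mean(0).round(2),"sd",F.std(0).round(2)); 
    if sel: rects(f,sel)
    return f
E
python3 - <<'E'
from h import *
f=look(3,dict(ribs=(-140,-118,-40,40,33,43),handle=(-230,-140,-20,25,36,55))); cv2.imwrite("pics/w7.png",f["frame"])
E
```

```text
t 16.85 TCPorg mm [-222.3   -0.4] z 17.8 yaw 90.88 tilt [-0.02 -0.01] F [-0.44 -0.38 -1.24]
tared F [-0.28  0.4   0.42] sd [0.32 0.36 0.41]
ribs 682 rect [-128.6    5.3] [21.  34.2] 0.54 z 41.1 min [-137.8  -11.6] max [-118.2   22.3]
handle 5883 rect [-184.9   -0.3] [34.3 89.8] 88.75 z 44.5 min [-228.3  -14. ] max [-140.7   14.5]
```

View pics/w7.png

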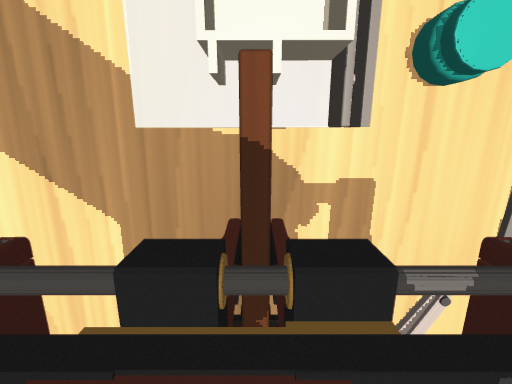

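step_arm(travel=[[0.01,0,0],[0.02,0,0],[0.03,0,0],[0.04,0,0],[0.05,0,0]], twist=[[0,0,0],[0,0,0],[0,0,0],[0,0,0],[0,0,0]], jaw=[-1,-1,-1,-1,-1])

```text
time_s: 17.27
eef_pos: [0.5698, -0.146, 0.0178]
orientation: [2.204, 2.239, -0.0]
ft_force: [-0.2, -1.2, -1.4]
opening: 0.184
grip_force: 30.0
```

step_arm(travel=[[0,0.002,0],[0,0.004,0],[0,0.006,0]], twist=[[0,0,0],[0,0,0],[0,0,0]], jaw=[-1,-1,-1])

```text
time_s: 17.52
eef_pos: [0.57, -0.146, 0.0177]
orientation: [-2.203, -2.239, 0.001]
ft_force: [-2.5, -0.9, 0.6]
opening: 0.176
grip_force: 30.0
```

```bash
python3 - <<'E'
from h import *
f=look(3,dict(ribs=(-140,-115,-40,40,39,43)))
E
```

```text
t 17.67 TCPorg mm [-218.    -0.8] z 17.7 yaw 90.91 tilt [-0.03  0.  ] F [-2.36 -1.64  0.34]
tared F [-2.08 -0.79  0.88] sd [0.19 0.45 0.71]
ribs 1264 rect [-127.4   -6.4] [24.8 67.1] 0.01 z 41.8 min [-137.1  -38.7] max [-115.    25.9]
```

step_arm(travel=[[0.015,0.002,0],[0.03,0.002,0],[0.045,0.002,0],[0.06,0.002,0],[0.075,0.002,0]], twist=[[0,0,0],[0,0,0],[0,0,0],[0,0,0],[0,0,0]], jaw=[-1,-1,-1,-1,-1])

```text
time_s: 18.08
eef_pos: [0.57, -0.1407, 0.0178]
orientation: [2.204, 2.238, -0.002]
ft_force: [-3.4, -3.9, -0.5]
opening: 0.178
grip_force: 30.0
```

```bash
python3 - <<'E'
from h import *
f=look(3,dict(rear=(-140,-108,-46,40,40.5,43),rear2=(-116,-60,-46,40,40.5,43)))
E
```

```text
t 18.23 TCPorg mm [-212.3   -1. ] z 17.8 yaw 90.9 tilt [-0.02 -0.03] F [-3.17 -3.77 -0.61]
tared F [-3.09 -3.07  0.47] sd [0.13 0.45 0.17]
rear 1674 rect [-123.8   -8.8] [72.3 31.6] 90.0 z 42.0 min [-134.6  -43.4] max [-108.1   26.4]
rear2 2381 rect [-103.3   -8.7] [72.4 25.5] 89.88 z 41.9 min [-115.4  -44.5] max [-91.4  27.2]
```

step_arm(travel=[[0.025,0,0],[0.05,0,0],[0.075,0,0],[0.1,0,0],[0.125,0,0]], twist=[[0,0,0],[0,0,0],[0,0,0],[0,0,0],[0,0,0]], jaw=[-1,-1,-1,-1,-1])

```text
time_s: 18.65
eef_pos: [0.5699, -0.1304, 0.0178]
orientation: [2.204, 2.238, -0.001]
ft_force: [-2.9, -4.3, -0.6]
opening: 0.178
grip_force: 30.0
```

step_arm(travel=[[0.025,0,0],[0.05,0,0],[0.075,0,0],[0.1,0,0],[0.125,0,0]], twist=[[0,0,0],[0,0,0],[0,0,0],[0,0,0],[0,0,0]], jaw=[-1,-1,-1,-1,-1])

```text
time_s: 19.07
eef_pos: [0.5698, -0.1204, 0.0178]
orientation: [2.204, 2.238, -0.001]
ft_force: [-3.1, -4.0, -0.8]
opening: 0.18
grip_force: 30.0
```

```bash
python3 - <<'E'
from h import *
f=look(2,dict(rear2=(-95,-40,-46,40,40.5,43)))
E
```

```text
t 19.17 TCPorg mm [-191.8   -1. ] z 17.7 yaw 90.92 tilt [-0.03 -0.  ] F [-2.73 -2.62 -0.66]
tared F [-2.7  -3.27  0.39] sd [0.18 0.74 0.11]
rear2 2348 rect [-82.6  -8.6] [72.4 25. ] 89.83 z 41.9 min [-94.5 -44.4] max [-70.8  27.2]
```

step_arm(travel=[[0.025,0.001,0],[0.05,0.001,0],[0.075,0.001,0],[0.1,0.001,0],[0.125,0.002,0]], twist=[[0,0,0],[0,0,0],[0,0,0],[0,0,0],[0,0,0]], jaw=[-1,-1,-1,-1,-1])

```text
time_s: 19.58
eef_pos: [0.5697, -0.1104, 0.0178]
orientation: [-2.204, -2.239, 0.001]
ft_force: [-3.8, -4.3, -0.3]
opening: 0.178
grip_force: 30.1
```

step_arm(travel=[[0.025,0,0],[0.05,0,0],[0.075,0,0],[0.1,0,0],[0.125,0.001,0]], twist=[[0,0,0],[0,0,0],[0,0,0],[0,0,0],[0,0,0]], jaw=[-1,-1,-1,-1,-1])

```text
time_s: 20.0
eef_pos: [0.5696, -0.1004, 0.0177]
orientation: [-2.204, -2.239, 0.001]
ft_force: [-4.6, -4.2, 0.2]
opening: 0.178
grip_force: 30.1
```

```bash
python3 - <<'E'
from h import *
f=look(2,dict(rear2=(-75,-20,-46,40,40.5,43)))
E
```

```text
t 20.1 TCPorg mm [-171.9   -1. ] z 17.7 yaw 90.91 tilt [-0.05 -0.  ] F [-3.6  -3.59 -0.83]
tared F [-3.57 -3.58  0.83] sd [0.54 0.26 0.42]
rear2 2334 rect [-62.5  -8.7] [24.8 72.5] 0.05 z 41.9 min [-74.4 -44.4] max [-51.   27.1]
```

step_arm(travel=[[0.025,0,0],[0.05,0,0],[0.075,0,0],[0.1,0,0],[0.125,0,0]], twist=[[0,0,0],[0,0,0],[0,0,0],[0,0,0],[0,0,0]], jaw=[-1,-1,-1,-1,-1])

```text
time_s: 20.52
eef_pos: [0.5694, -0.0904, 0.0178]
orientation: [-2.204, -2.238, 0.001]
ft_force: [-3.5, -4.1, -0.6]
opening: 0.178
grip_force: 30.1
```

step_arm(travel=[[0.025,0,0],[0.05,0,0],[0.075,0,0],[0.1,0,0],[0.125,0.001,0]], twist=[[0,0,0],[0,0,0],[0,0,0],[0,0,0],[0,0,0]], jaw=[-1,-1,-1,-1,-1])

```text
time_s: 20.93
eef_pos: [0.5692, -0.0804, 0.0177]
orientation: [-2.204, -2.238, 0.001]
ft_force: [-4.3, -5.2, -0.6]
opening: 0.181
grip_force: 30.1
```

```bash
python3 - <<'E'
from h import *
f=look(2,dict(rear2=(-55,0,-46,40,40.5,43)))
E
```

```text
t 21.03 TCPorg mm [-151.9   -1. ] z 17.7 yaw 90.92 tilt [-0.06  0.  ] F [-3.84 -3.29  0.36]
tared F [-3.99 -3.86  0.94] sd [0.36 0.8  0.39]
rear2 2332 rect [-42.6  -8.7] [24.8 72.5] 0.05 z 41.9 min [-54.4 -44.4] max [-30.9  27.2]
```

step_arm(travel=[[0.025,0,0],[0.05,0,0],[0.075,0,0],[0.1,0,0],[0.125,0,0]], twist=[[0,0,0],[0,0,0],[0,0,0],[0,0,0],[0,0,0]], jaw=[-1,-1,-1,-1,-1])

```text
time_s: 21.45
eef_pos: [0.5691, -0.0704, 0.0177]
orientation: [-2.204, -2.238, 0.002]
ft_force: [-4.1, -5.3, -0.4]
opening: 0.176
grip_force: 30.1
```

step_arm(travel=[[0.025,0,0],[0.05,0,0],[0.075,0,0],[0.1,0,0],[0.125,0,0]], twist=[[0,0,0],[0,0,0],[0,0,0],[0,0,0],[0,0,0]], jaw=[-1,-1,-1,-1,-1])

```text
time_s: 21.87
eef_pos: [0.5689, -0.0604, 0.0177]
orientation: [-2.204, -2.238, 0.002]
ft_force: [-4.0, -4.8, -1.5]
opening: 0.178
grip_force: 30.1
```

step_arm(travel=[[0.025,0,0],[0.05,0,0],[0.075,0,0],[0.1,0,0],[0.125,0,0]], twist=[[0,0,0],[0,0,0],[0,0,0],[0,0,0],[0,0,0]], jaw=[-1,-1,-1,-1,-1])

```text
time_s: 22.28
eef_pos: [0.5688, -0.0504, 0.0177]
orientation: [-2.204, -2.238, 0.001]
ft_force: [-3.2, -5.4, -0.6]
opening: 0.181
grip_force: 30.1
```

```bash
python3 - <<'E'
from h import *
f=look(2,dict(rear2=(-25,18,-46,40,40.5,43)))
E
```

```text
t 22.38 TCPorg mm [-121.8   -0.9] z 17.7 yaw 90.92 tilt [-0.06  0.01] F [-4.93 -2.29 -0.19]
tared F [-3.49 -3.51  0.77] sd [0.82 1.26 0.21]
rear2 2353 rect [-12.5  -8.6] [72.4 25. ] 89.93 z 41.9 min [-24.5 -44.3] max [-0.9 27.2]
```

step_arm(travel=[[0.025,0,0],[0.05,0,0],[0.075,0,0],[0.1,0,0],[0.125,0,0]], twist=[[0,0,0],[0,0,0],[0,0,0],[0,0,0],[0,0,0]], jaw=[-1,-1,-1,-1,-1])

```text
time_s: 22.8
eef_pos: [0.5685, -0.0404, 0.0177]
orientation: [-2.204, -2.238, 0.002]
ft_force: [-3.2, -3.2, 0.1]
opening: 0.177
grip_force: 30.1
```

step_arm(travel=[[0.025,0,0],[0.05,0,0],[0.075,0,0],[0.1,0,0],[0.125,0.001,0]], twist=[[0,0,0],[0,0,0],[0,0,0],[0,0,0],[0,0,0]], jaw=[-1,-1,-1,-1,-1])

```text
time_s: 23.22
eef_pos: [0.5684, -0.0303, 0.0177]
orientation: [-2.204, -2.238, 0.002]
ft_force: [-3.1, -4.6, -0.4]
opening: 0.179
grip_force: 30.1
```

step_arm(travel=[[0.025,0,0],[0.05,0,0],[0.075,0,0],[0.1,0,0],[0.125,0,0]], twist=[[0,0,0],[0,0,0],[0,0,0],[0,0,0],[0,0,0]], jaw=[-1,-1,-1,-1,-1])

```text
time_s: 23.63
eef_pos: [0.5683, -0.0204, 0.0177]
orientation: [-2.204, -2.238, 0.002]
ft_force: [-4.5, -4.8, -0.4]
opening: 0.182
grip_force: 30.1
```

```bash
python3 - <<'E'
from h import *
f=look(3,dict(rear2=(5,48,-46,40,40.5,43),rib=(-15,10,-46,40,39,43))); cv2.imwrite("pics/w8.png",f["frame"])
E
```

```text
t 23.78 TCPorg mm [-91.8  -0.9] z 17.7 yaw 90.92 tilt [-0.07  0.01] F [-4.12 -3.28  0.36]
tared F [-3.74 -3.43  1.13] sd [0.4  0.66 0.27]
rear2 2325 rect [17.4 -8.6] [24.8 72.5] 0.12 z 41.9 min [  5.6 -44.2] max [29.2 27.2]
rib 920 rect [-2.2 -8.6] [72.  24.5] 90.0 z 41.7 min [-11.7 -42.3] max [10.  25.2]
```

View pics/w8.png

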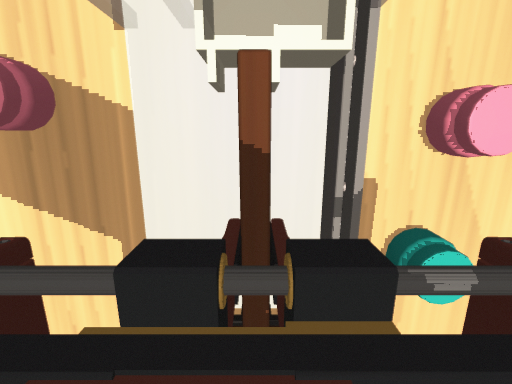

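step_arm(travel=[[0.025,0,0],[0.05,0,0],[0.075,0,0],[0.1,0,0],[0.125,0,0]], twist=[[0,0,0],[0,0,0],[0,0,0],[0,0,0],[0,0,0]], jaw=[-1,-1,-1,-1,-1])

```text
time_s: 24.2
eef_pos: [0.5681, -0.0103, 0.0177]
orientation: [-2.204, -2.238, 0.002]
ft_force: [-4.3, -5.3, 0.2]
opening: 0.183
grip_force: 30.1
```

step_arm(travel=[[0.025,0,0],[0.05,0,0],[0.075,0,0],[0.1,0,0],[0.125,0.001,0]], twist=[[0,0,0],[0,0,0],[0,0,0],[0,0,0],[0,0,0]], jaw=[-1,-1,-1,-1,-1])

```text
time_s: 24.62
eef_pos: [0.568, -0.0003, 0.0177]
orientation: [-2.204, -2.238, 0.002]
ft_force: [-5.3, -4.5, -1.2]
opening: 0.177
grip_force: 30.1
```

step_arm(travel=[[0.025,0,0],[0.05,0,0],[0.075,0,0],[0.1,0,0],[0.125,0,0]], twist=[[0,0,0],[0,0,0],[0,0,0],[0,0,0],[0,0,0]], jaw=[-1,-1,-1,-1,-1])

```text
time_s: 25.03
eef_pos: [0.5678, 0.0097, 0.0177]
orientation: [-2.204, -2.238, 0.002]
ft_force: [-3.5, -4.2, 0.4]
opening: 0.178
grip_force: 30.1
```

step_arm(travel=[[0.02,0,0],[0.04,0,0],[0.06,0,0],[0.08,0,0],[0.09,0,0]], twist=[[0,0,0],[0,0,0],[0,0,0],[0,0,0],[0,0,0]], jaw=[-1,-1,-1,-1,-1])

```text
time_s: 25.45
eef_pos: [0.5677, 0.0171, 0.0177]
orientation: [-2.203, -2.238, 0.002]
ft_force: [-4.0, -5.4, -0.0]
opening: 0.185
grip_force: 30.1
```

```bash
python3 - <<'E'
from h import *
f=look(3,dict(rear2=(35,90,-46,40,40.5,43),rib=(20,60,-46,40,39,43)))
E
```

```text
t 25.6 TCPorg mm [-54.8  -0.9] z 17.7 yaw 90.91 tilt [-0.08 -0.  ] F [-4.18 -4.02 -1.74]
tared F [-3.84 -4.13  0.64] sd [0.32 0.52 0.76]
rear2 0
rib 57 rect [25.6 16.2] [47.5 10.5] 89.42 z 42.1 min [20.2 -7.6] max [30.9 39.8]
```

step_arm(travel=[[0.01,0,0],[0.02,0,0],[0.03,0,0],[0.04,0,0],[0.05,0,0]], twist=[[0,0,0],[0,0,0],[0,0,0],[0,0,0],[0,0,0]], jaw=[-1,-1,-1,-1,-1])

```text
time_s: 26.02
eef_pos: [0.5676, 0.0209, 0.0177]
orientation: [-2.204, -2.238, 0.002]
ft_force: [-3.5, -4.7, 0.5]
opening: 0.179
grip_force: 30.1
```

step_arm(travel=[[0.01,0,0],[0.02,0,0]], twist=[[0,0,0],[0,0,0]], jaw=[-1,-1])

```text
time_s: 26.18
eef_pos: [0.5676, 0.0225, 0.0177]
orientation: [-2.204, -2.238, 0.002]
ft_force: [-4.3, -4.4, 0.9]
opening: 0.18
grip_force: 30.1
```

```bash
python3 - <<'E'
from h import *
f=look(2)
E
```

```text
t 26.28 TCPorg mm [-49.4  -0.9] z 17.7 yaw 90.9 tilt [-0.08 -0.01] F [-4.1  -4.54  0.47]
tared F [-4.13 -4.16  1.37] sd [0.28 0.13 0.64]
```

step_arm(travel=[[0.004,0,0],[0.006,0,0]], twist=[[0,0,0],[0,0,0]], jaw=[-1,-1])

```text
time_s: 26.45
eef_pos: [0.5676, 0.023, 0.0176]
orientation: [-2.203, -2.238, 0.002]
ft_force: [-4.5, -4.5, -0.2]
opening: 0.183
grip_force: 30.1
```

step_arm(travel=[[0.004,0,0],[0.006,0,0]], twist=[[0,0,0],[0,0,0]], jaw=[-1,-1])

```text
time_s: 26.62
eef_pos: [0.5676, 0.0234, 0.0177]
orientation: [-2.203, -2.238, 0.002]
ft_force: [-4.6, -5.5, 0.4]
opening: 0.179
grip_force: 30.1
```

step_arm(travel=[[0.004,0,0],[0.006,0,0]], twist=[[0,0,0],[0,0,0]], jaw=[-1,-1])

```text
time_s: 26.78
eef_pos: [0.5676, 0.0239, 0.0177]
orientation: [-2.204, -2.238, 0.002]
ft_force: [-4.2, -5.4, 0.6]
opening: 0.18
grip_force: 30.1
```

step_arm(travel=[[0.004,0,0],[0.006,0,0]], twist=[[0,0,0],[0,0,0]], jaw=[-1,-1])

```text
time_s: 26.95
eef_pos: [0.5676, 0.0244, 0.0177]
orientation: [-2.203, -2.238, 0.002]
ft_force: [-3.3, -4.6, 0.0]
opening: 0.178
grip_force: 30.1
```

step_arm(travel=[[0.004,0,0],[0.006,0,0]], twist=[[0,0,0],[0,0,0]], jaw=[-1,-1])

```text
time_s: 27.12
eef_pos: [0.5676, 0.0249, 0.0177]
orientation: [-2.203, -2.238, 0.002]
ft_force: [-3.3, -4.5, -0.2]
opening: 0.179
grip_force: 30.1
```

step_arm(travel=[[0.004,0,0],[0.006,0,0]], twist=[[0,0,0],[0,0,0]], jaw=[-1,-1])

```text
time_s: 27.28
eef_pos: [0.5676, 0.0254, 0.0177]
orientation: [-2.204, -2.238, 0.002]
ft_force: [-4.9, -5.4, -0.1]
opening: 0.177
grip_force: 30.1
```

step_arm(travel=[[0.004,0,0],[0.006,0,0]], twist=[[0,0,0],[0,0,0]], jaw=[-1,-1])

```text
time_s: 27.45
eef_pos: [0.5676, 0.0258, 0.0177]
orientation: [-2.203, -2.238, 0.002]
ft_force: [-4.4, -5.5, -0.4]
opening: 0.18
grip_force: 30.1
```

step_arm(travel=[[0.004,0,0],[0.006,0,0]], twist=[[0,0,0],[0,0,0]], jaw=[-1,-1])

```text
time_s: 27.62
eef_pos: [0.5675, 0.0263, 0.0177]
orientation: [-2.204, -2.238, 0.002]
ft_force: [-3.5, -5.1, 0.3]
opening: 0.183
grip_force: 30.1
```

step_arm(travel=[[0.004,0,0],[0.006,0,0]], twist=[[0,0,0],[0,0,0]], jaw=[-1,-1])

```text
time_s: 27.78
eef_pos: [0.5675, 0.0264, 0.0177]
orientation: [-2.204, -2.238, 0.002]
ft_force: [-4.0, -5.4, 0.7]
opening: 0.182
grip_force: 30.1
```

step_arm(travel=[[0.004,0,0],[0.006,0,0]], twist=[[0,0,0],[0,0,0]], jaw=[-1,-1])

```text
time_s: 27.95
eef_pos: [0.5675, 0.0264, 0.0177]
orientation: [-2.204, -2.238, 0.003]
ft_force: [-4.7, -7.9, -0.2]
opening: 0.18
grip_force: 30.1
```

```bash
python3 - <<'E'
from h import *
f=look(5)
E
```

```text
t 28.2 TCPorg mm [-45.6  -0.8] z 17.7 yaw 90.86 tilt [-0.07 -0.06] F [-4.17 -6.47  1.13]
tared F [-3.79 -6.44  1.31] sd [0.33 0.66 0.42]
```

step_arm(travel=[[0.002,0,0],[0.004,0,0],[0.004,0,0],[0.004,0,0],[0.004,0,0]], twist=[[0,0,0],[0,0,0],[0,0,0],[0,0,0],[0,0,0]], jaw=[-1,-1,-1,-1,-1])

```text
time_s: 28.62
eef_pos: [0.5675, 0.0265, 0.0177]
orientation: [2.205, 2.238, -0.003]
ft_force: [-4.6, -7.1, 0.4]
opening: 0.179
grip_force: 30.1
```

```bash
python3 - <<'E'
from h import *
f=look(5)
E
```

```text
t 28.87 TCPorg mm [-45.6  -0.8] z 17.7 yaw 90.85 tilt [-0.07 -0.08] F [-3.64 -7.36  0.18]
tared F [-3.68 -7.35  1.48] sd [0.54 0.48 0.37]
```

step_arm(travel=[[0.003,0,0],[0.003,0,0],[0.003,0,0],[0.003,0,0]], twist=[[0,0,0],[0,0,0],[0,0,0],[0,0,0]], jaw=[-1,-1,-1,-1])

```text
time_s: 29.2
eef_pos: [0.5675, 0.0265, 0.0177]
orientation: [2.205, 2.237, -0.003]
ft_force: [-3.8, -7.9, 0.8]
opening: 0.181
grip_force: 30.1
```

step_arm(travel=[[-0.005,-0.003,0],[-0.01,-0.006,0],[-0.015,-0.009,0],[-0.02,-0.014,0],[-0.03,-0.03,0]], twist=[[0,0,0],[0,0,0],[0,0,0],[0,0,0],[0,0,0]], jaw=[-1,-1,-1,-1,-1])

```text
time_s: 29.62
eef_pos: [0.5665, 0.0264, 0.018]
orientation: [2.204, 2.239, 0.002]
ft_force: [0.4, 0.2, -0.6]
opening: 0.179
grip_force: 30.0
```

step_arm(travel=[[-0.03,-0.03,0],[-0.06,-0.06,0],[-0.12,-0.06,0],[-0.2,-0.06,0],[-0.3,-0.06,0]], twist=[[0,0,0],[0,0,0],[0,0,0],[0,0,0],[0,0,0]], jaw=[-1,-1,-1,-1,-1])

```text
time_s: 30.03
eef_pos: [0.5617, 0.0016, 0.0179]
orientation: [2.203, 2.24, 0.001]
ft_force: [0.1, 0.5, -1.5]
opening: 0.178
grip_force: 30.0
```

```bash
python3 - <<'E'
from h import *
f=look(2)
E
```

```text
t 30.13 TCPorg mm [-72.3   5.4] z 18.1 yaw 90.78 tilt [ 0.03 -0.04] F [-0.12  0.17 -1.41]
tared F [ 0.25  0.05 -0.28] sd [0.11 0.95 0.16]
```

step_arm(travel=[[-0.3,0,-0.1],[-0.6,0,-0.1],[-1,0,-0.1]], twist=[[0,0,0],[0,0,0],[0,0,0]], jaw=[-1,-1,-1])

```text
time_s: 30.38
eef_pos: [0.5633, -0.0771, 0.026]
orientation: [-2.2, -2.242, -0.002]
ft_force: [0.0, -0.6, -1.7]
opening: 0.183
grip_force: 30.0
```

step_arm(travel=[[-0.3,-0.1,0],[-0.6,-0.2,0],[-1,-0.3,0]], twist=[[0,0,0],[0,0,0],[0,0,0]], jaw=[-1,-1,-1])

```text
time_s: 30.63
eef_pos: [0.5399, -0.1583, 0.0256]
orientation: [-2.201, -2.24, -0.001]
ft_force: [1.0, 0.6, -0.9]
opening: 0.183
grip_force: 30.0
```

step_arm(travel=[[-0.3,0,0],[-0.6,0,0],[-1,0,0]], twist=[[0,0,0],[0,0,0],[0,0,0]], jaw=[-1,-1,-1])

```text
time_s: 30.88
eef_pos: [0.5413, -0.2383, 0.0257]
orientation: [-2.202, -2.239, -0.002]
ft_force: [0.4, 0.1, -1.1]
opening: 0.177
grip_force: 30.0
```

step_arm(travel=[[-0.3,0,0],[-0.6,0,0],[-0.9,0,0],[-1,0,0],[-1,0,0]], twist=[[0,0,0],[0,0,0],[0,0,0],[0,0,0],[0,0,0]], jaw=[-1,-1,-1,-1,-1])

```text
time_s: 31.3
eef_pos: [0.5417, -0.3214, 0.0259]
orientation: [2.207, 2.234, -0.002]
ft_force: [1.4, 0.0, -1.0]
opening: 0.182
grip_force: 30.0
```

```bash
python3 - <<'E'
from h import *
f=look(3); f=r.grab_frame("top"); rects(f,dict(tray=(40,170,-60,45,36,47),handle=(-460,-240,10,50,34,60)))
E
```

```text
t 31.45 TCPorg mm [-388.2   29. ] z 25.4 yaw 90.98 tilt [-0.03  0.1 ] F [-0.45  0.37 -0.67]
tared F [0.71 0.76 0.49] sd [0.66 0.32 0.3 ]
tray 0
handle 139 rect [-331.6   29.7] [91.6 21. ] 5.23 z 51.5 min [-375.6   19.5] max [-286.1   37.9]
```

step_arm(travel=[[0,0,0.05],[0,0,0.1],[0,0,0.14],[0,0,0.16],[0,0,0.17]], twist=[[0,0,0],[0,0,0],[0,0,0],[0,0,0],[0,0,0]], jaw=[-1,-1,-1,-1,-1])

```text
time_s: 31.92
eef_pos: [0.5424, -0.3182, 0.0117]
orientation: [-2.203, -2.239, 0.0]
ft_force: [0.1, 0.2, 0.1]
opening: 0.183
grip_force: 30.0
```

step_arm(travel=[[0,0,0],[0,0,0],[0,0,0]], twist=[[0,0,0],[0,0,0],[0,0,0]], jaw=[-1,-1,-1])

```text
time_s: 32.17
eef_pos: [0.5426, -0.3188, 0.0124]
orientation: [2.204, 2.239, 0.0]
ft_force: [0.1, -0.2, -0.6]
opening: 0.18
grip_force: 30.0
```

step_arm(travel=[[0,0,0.009],[0,0,0.009],[0,0,0.009],[0,0,0.009],[0,0,0.009]], twist=[[0,0,0],[0,0,0],[0,0,0],[0,0,0],[0,0,0]], jaw=[-1,-1,-0.5,0,0.5])

```text
time_s: 32.58
eef_pos: [0.5426, -0.3187, 0.0117]
orientation: [2.204, 2.239, 0.0]
ft_force: [0.5, -0.9, -0.2]
opening: 0.368
grip_force: 0.0
```

step_arm(travel=[[0,0,0],[0,0,0],[0,0,0],[0,0,0],[0,0,0]], twist=[[0,0,0],[0,0,0],[0,0,0],[0,0,0],[0,0,0]], jaw=[1,1,1,1,1])

```text
time_s: 33.0
eef_pos: [0.5425, -0.3186, 0.0115]
orientation: [-2.204, -2.239, 0.0]
ft_force: [0.1, -0.1, 0.1]
opening: 0.738
grip_force: 0.0
```

step_arm(travel=[[0,0,0],[0,0,0],[0,0,0],[0,0,0],[0,0,0]], twist=[[0,0,0],[0,0,0],[0,0,0],[0,0,0],[0,0,0]], jaw=[1,1,1,1,1])

```text
time_s: 33.42
eef_pos: [0.5425, -0.3186, 0.0115]
orientation: [-2.204, -2.239, -0.0]
ft_force: [0.2, 1.1, -0.2]
opening: 1.002
grip_force: 0.0
```

step_arm(travel=[[0,0,-0.2],[0,0,-0.5],[0,0,-0.8],[0,0,-1]], twist=[[0,0,0],[0,0,0],[0,0,0],[0,0,0]], jaw=[1,1,1,1])

```text
time_s: 33.75
eef_pos: [0.5429, -0.3192, 0.0935]
orientation: [2.203, 2.238, 0.001]
ft_force: [0.7, -0.5, 0.0]
opening: 1.001
grip_force: 0.0
```

step_arm(travel=[[0,0,-0.4],[0,0,-0.7],[0,0,-1],[0,0,-1],[0,0,-1]], twist=[[0,0,0],[0,0,0],[0,0,0],[0,0,0],[0,0,0]], jaw=[1,1,1,1,1])

```text
time_s: 34.17
eef_pos: [0.5432, -0.319, 0.1729]
orientation: [2.202, 2.237, 0.002]
ft_force: [-0.1, 0.1, -0.3]
opening: 1.001
grip_force: 0.0
```

```bash
python3 - <<'E'
from h import *
obs(); f=r.grab_frame("wrist"); g=r.grab_frame("scene")
rects(f,dict(handle=(-380,-240,0,60,25,50)))
P,ok=cloud(f);Q=org(P)*1000
m=ok&(abs(Q[...,1]-30)<5)&(Q[...,0]>-375)&(Q[...,0]<-290)&(P[...,2]>.025)&(P[...,2]<.05); print(np.polyfit(Q[m][:,0],P[m][:,2]*1000,1))
for n,z in dict(tray=.004,tray_slot=.024,jar=.008).items():
    for d in r.place_of("scene",n)[:3]: print(n,round(d["p"],2),np.round(d["pixel"]),(org(world(g,d["pixel"],z))*1000).round(1))
a=g["frame"][120:345,80:380]; cv2.imwrite("pics/s9.png",cv2.resize(a,(800,600),interpolation=3))
E
```

```text
t 34.17 TCPorg mm [-390.6   28.6] z 172.9 yaw 90.91 tilt [ 0.16 -0.04] F [-0.09  0.05 -0.27]
handle 1256 rect [-334.8   29.7] [90.3 15.8] 0.47 z 37.9 min [-378.9   22. ] max [-289.9   37.5]
[-5.38016397e-04  3.78185948e+01]
tray 0.71 [189. 285.] [111.7  -9.7]
tray_slot 0.7 [191. 268.] [48.8 -4. ]
jar 0.69 [141. 272.] [299.2 203. ]
jar 0.56 [188. 212.] [-24.8 133.8]
jar 0.51 [245. 258.] [-112.7 -118.9]
```

View pics/s9.png

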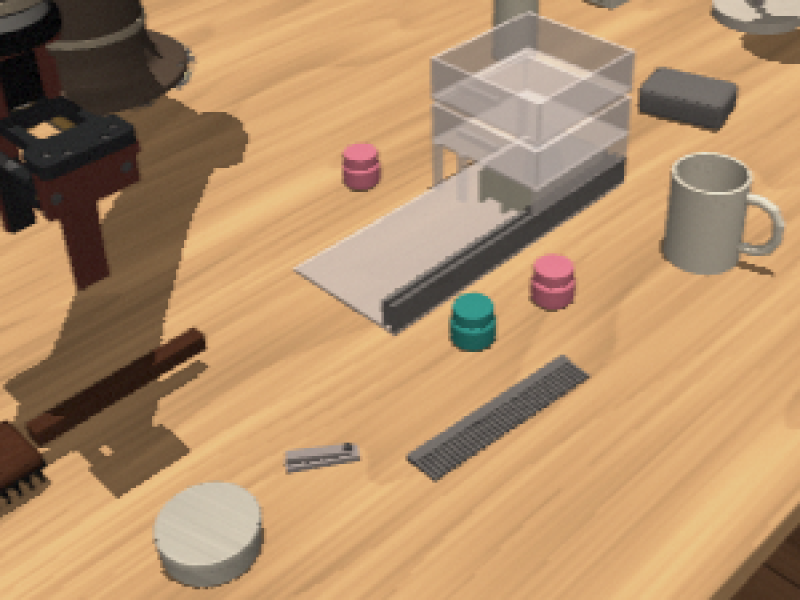

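The tray is home under the tiers (rear at px (505,185)). The brush lies flat and level on the shelf (handle at px (120,385)), and none of the other things has moved.

```bash
python3 -c "
from cell import r
print(r.close_job())"
```

```text
the job is handed in; nothing more can be done
None
```

The job is handed in at about 34 s of the 72 s allowed. By the force and position readings, the tray was pressed along the rail and home against the stop, and the brush lies bristles-down on the bare shelf, clear of the organizer. The jar is hidden under the tiers in the last picture, so I could not see that it is still upright, and the judge's verdict was not shown.

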